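Shut the dosing drawer and hold up a laundry tablet with tongs

ROBOT

A 6-joint arm with a two-finger parallel gripper is mounted at the origin on the work surface. World frame = base frame: x ahead of the robot, y to its left, z up, the work surface at z = 0. Lengths are in mm, angles in rad, forces in N, time in s.
With the tool pointing down it reaches from about 275 to 825 mm from the base axis. Payload 5.2 kg.
Tool frame: the origin (TCP) lies at the very end of the fingers, on their centre line; the grasp point (between the pads) lies 19 mm behind it; z points along the fingers, y is the line along which they close (so a half turn about z gives the same grasp; the last joint's range is limited). The gripper opens to 93 mm and grips with 3 to 60 N. Pads are 15 mm wide; open, the fingers measure 128 mm over their backs; the gripper's body (75 mm by 188 mm) begins 65 mm behind the grasp point.
Start: joints at [1.028, 0.259, 1.535, -0, 1.348, -0.203], TCP at [183.293, 518.564, 218.653] pointing down, gripper open.
Joint ranges: [-3.14, 3.14], [-0.91, 2.08], [0.19, 2.58], [-1.22, 4.36], [0.22, 2.71], [-3.12, 3.12]. Speed limits (rad/s): [2.57, 2.57, 3.14, 3.14, 3.14, 3.14].

INTERFACE

Orientations are given as [roll, pitch, yaw] about the fixed x, y, z axes, in that order (R = Rz(yaw) Ry(pitch) Rx(roll)).
In Python, from bench import robot gives the robot as it stands. The module is installed in compiled form; this text tells all that it offers. Calls block until the motion is done:
- robot.move_ptp(position, orientation): joint-space move of the TCP to a pose.
- robot.move_linear(position, ori=None, speed=150, f_stop=None): straight line of the TCP; ori=None keeps the orientation; speed is the mean speed in mm/s. With f_stop (N) it stops when the force on the tool has changed by that much, and returns True; else False.
- robot.move_j(angles): joint-space move.
- robot.move_gripper(opening): opening from 0.0 (shut) to 1.0 (fully open); the grip force is fixed at half the most; returns when the fingers have stopped.
- robot.sleep(seconds).
- robot.inverse_kinematics(position, orientation): joint angles nearest the present ones, or None.
- robot.get_image(name): name is "side" or "top"; returns a dict with "img" (480x640x3 uint8, blue, green, red), "fovy" (degrees; the focal length in pixels is half the picture's height over the tangent of half this angle, whatever the lens; pixels are square), "cx", "cy" (the principal point, pixels), "k1" (the pictures are not rectified: a ray, as slopes to the right and down, at radius r is drawn at 1 + k1 r^2 times it, then the intrinsics apply), "eye" and "orientation" of the camera in the world. Camera axes: x right, y down, z forward; pixel columns grow to the right and rows downward; lengths in mm; the calibration is good to about 2 mm. A picture is of the moment at which its call begins. There is no depth.
A pose or a line that the arm cannot do raises robot.MotionError and nothing moves.
- robot.hand_in(): hands the job in; it is judged then, once.
Readings, each from a call of its own:
- robot.current_t(): time.
- robot.current_qpos(): joint angles.
- robot.current_joint_vel(): joint speeds.
- robot.current_joint_efforts(): joint torques, N m.
- robot.current_tcp_pos(): TCP position.
- robot.current_eef_rot(): TCP orientation.
- robot.current_contact_force(): force on the tool from outside, world axes, zero at the start.
- robot.current_ft_torque(): the same for the moment, N m.
- robot.current_gripper_width(): opening from 0.0 (shut) to 1.0 (fully open).
- robot.current_finger_force(): force on a finger pad.
Only numpy, scipy, OpenCV 4.12 (cv2) and the standard library are available. Lean on these libraries where they do the work, as an engineer would, in place of code of your own. Each camera call takes 0.05 s, during which the arm holds its last target. There are 200 camera calls.

TASK

The dosing drawer has been refilled: push it fully shut. Then pick up the spring tongs, close them on the blue stain tablet and lift it with the tongs alone, never touching the tablet with the fingers, and finish while still holding it up in the tongs, steady, at least 10 cm above the worktop. Leave the white tablet, the softener bottle, the dosing cup and the scrub brush where they are.

Things in the scene. Friction and masses are not known exactly. Their poses are not given: they have to be found in the camera images.
- unit_drawer0 (a joint): how far the drawer of the dosing unit is open, in m: 0 is fully shut, it grows as the drawer comes out towards the robot (starts 0.05 to 0.09, limit 0.148). It slides stiffly with 1 N of friction, stays where it is left and takes under 5 N to push.
- unit_drawer0_handle (a point): middle of the drawer's steel bar handle, 62 mm above the worktop; bar 11 mm thick, 90 mm long (along the point's y), 35 mm off the grey drawer front. The drawer is pushed shut along the point's +x; the point moves with it. The unit is a fixed white box 220 mm deep, 180 mm wide, 100 mm high.
- tongs: green and steel spring tongs lying flat: 215 mm long, 26 mm high, 90 g, sprung open. Origin at the underside on the middle line, midway between the two green flats; x to the jaws, y across to the left arm, z up. Grip the outside of the flats here, closing along y: flats 34 mm long, 26 mm high, 53 mm apart over the outside when open, 36 mm closed on a tablet. The bow ends 121 mm behind the origin.
- tongs_jaws (a point): the point midway between the middles of the two jaws, 80 mm ahead of the tongs' origin and 12 mm above their underside, axes as the tongs'. The jaws are flat green plates 28 mm long, 24 mm high (from the tongs' underside up), 4 mm thick; their inner faces are 64 mm apart when open. They reach 15 mm ahead of this point.
- tongs_left: left (+y) arm of the tongs with its jaw, origin on its pivot, 95 mm behind the tongs' origin. Both arms close evenly. The spring needs 3 N at the flats to begin to close, 6 N at a tablet; a 20 to 30 N grip then holds it well. With the flats squeezed to 48 mm the tongs can be carried, the jaws still about 55 mm open. End stop: flats 25 mm apart.
- tongs_right: right (-y) arm of the tongs with its jaw, mirror image of the left.
- blue_tablet: blue round laundry tablet, a flat cylinder of 32 mm diameter and 18 mm high, about 22 g, lying on a terracotta dish. Origin at the centre of its underside, z up.
- white_tablet: white round tablet of the same size, on the other dish. Leave it there. Origin at the centre of its underside.
- dish_a: loose low flat terracotta dish under the blue tablet, 84 mm diameter, flat top 14 mm above the worktop, without a rim, 250 g. Origin at the centre of its underside.
- dish_b: the same dish, under the white tablet.
- softener: pink softener bottle with a white cap, 72 mm diameter, 190 mm high, standing at the back. Origin at the centre of its underside.
- dosing_cup: small blue open cup, 60 mm diameter, 50 mm high, at the back. Origin at the centre of its underside.
- scrub_brush: flat brush with a wooden handle lying at the back, 200 mm long, 42 mm wide, 20 mm high. Origin on its underside at its middle.
Not all that is in view belongs to the job. What is shaped like the blue_tablet but red or turquoise is not meant.

How it is judged (in metres and radians):
On the way, in this order (a step that is already met when the one before it is completed fails the run):
1. the drawer is pushed fully shut while the tongs still lie on the worktop (value of joint unit_drawer0 below 0.006 m and height (world z) of tongs below 0.01 m), for 0.2 s.
2. the tongs are gripped by the robot's fingers and lifted, the tablet still on its dish (height (world z) of tongs above 0.02 m and contact force between the fingers and tongs above 1 N and height (world z) of blue_tablet below 0.03 m), for 0.2 s.
3. the tablet is held between both jaws and lifted off its dish (contact force between each of tongs_left, tongs_right and blue_tablet above 0.3 N and height (world z) of blue_tablet above 0.04 m), for 0.2 s.
At the end, for the whole second after the job is handed in: Fingers hold the tongs, both jaws press the blue tablet (over 0.3 N each), its underside over 100 mm above the worktop, slower than 50 mm/s, touched by neither dish nor fingers; drawer shut within 6 mm; white tablet, bottle, cup and brush within 30 mm of where they began (height (world z) of blue_tablet above 0.1 m and contact force between each of tongs_left, tongs_right and blue_tablet above 0.3 N and contact force between the fingers and tongs above 1 N and contact force between the fingers and blue_tablet below 0.1 N and contact force between dish_a and blue_tablet below 0.05 N and linear speed of blue_tablet below 0.05 m/s and value of joint unit_drawer0 below 0.006 m and distance of each of white_tablet, softener, dosing_cup, scrub_brush from where it was at the start of the episode below 0.03 m); the arm keeps its last pose, push and grip.
It fails at once if the robot's fingers touch the blue tablet (contact force between the fingers and blue_tablet above 0.5 N).
It fails at once if the white tablet is moved by 30 mm (distance of white_tablet from where it was at the start of the episode above 0.03 m).
It fails at once if the bottle, cup or brush is moved by 30 mm (distance of any of softener, dosing_cup, scrub_brush from where it was at the start of the episode above 0.03 m).
It also fails if it takes over 67 s, if anything falls off the work surface, if the arm or the gripper's body presses on something with over 40 N, if the wrist force passes 120 N, or if a joint passes its speed limit or range.

## Working session

There is one attempt and no reset: what is moved stays moved. The work goes in short steps, each a Python script; the robot and the scene stay as the last script left them, time stands still between calls to the robot, and variables do not carry over. Pictures are saved under pics/ and viewed, at most 10 in all, crops included, and the job is handed in when it is done.

```bash
mkdir -p pics
cat > h.py <<'E'
import numpy as np, cv2
from bench import robot
from scipy.spatial.transform import Rotation as R
def ray(im,uv):
    f=240/np.tan(np.radians(im["fovy"])/2)
    K=np.array([[f,0,im["cx"]],[0,f,im["cy"]],[0,0,1.]])
    p=cv2.undistortPoints(np.array(uv,float).reshape(-1,1,2),K,np.array([im["k1"],0,0,0.]),).reshape(-1,2)
    d=np.c_[p,np.ones(len(p))]
    return d@rot(im).T
def rot(im):
    o=np.array(im["orientation"],float)
    return o if o.shape==(3,3) else R.from_euler("xyz",o).as_matrix()
def plane(im,uv,z):
    d=ray(im,uv); e=np.array(im["eye"],float)
    return e+d*((z-e[2])/d[:,2])[:,None]
E
python3 - <<'E'
from h import *
for n in("top","side"):
    im=robot.get_image(n); cv2.imwrite(f"pics/{n}0.png",im["img"])
    print(n,{k:v for k,v in im.items() if k!="img"})
    print(plane(im,[[320,240]],0))
E
```

```text
top {'fovy': 44.981440207792346, 'cx': 316.2039057627722, 'cy': 230.69877255426388, 'k1': -0.05728509724071041, 'eye': array([ 397.02106143,    6.31130894, 1264.35365268]), 'orientation': array([-2.96797372,  0.00634352, -1.55650292])}
[[597.89668609   8.82051327   0.        ]]
side {'fovy': 42.13866209812311, 'cx': 325.1834728500713, 'cy': 236.73246700180215, 'k1': -0.04151596793442754, 'eye': array([  98.48451417, -842.97876671,  986.89175228]), 'orientation': array([-2.30774   ,  0.00794744, -0.52229347])}
[[ 6.18052198e+02  9.97369843e+01 -1.13686838e-13]]
```

View pics/top0.png

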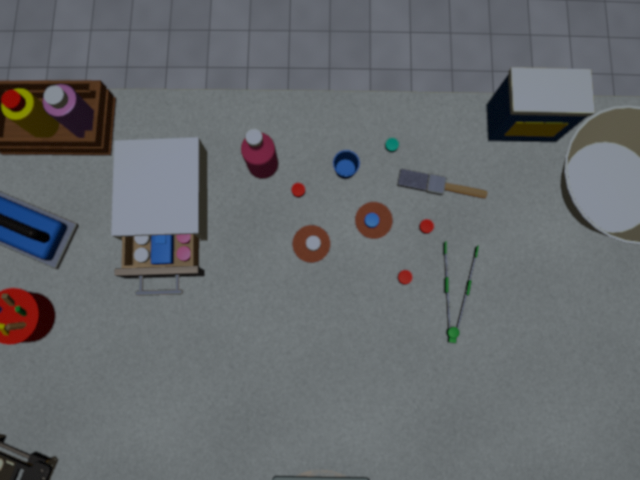

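View pics/side0.png

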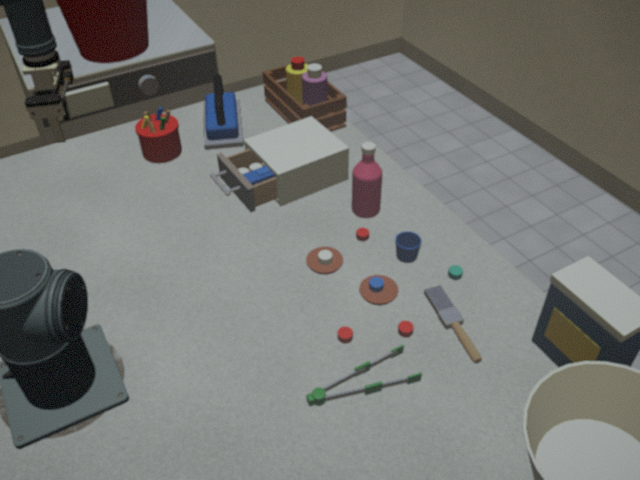

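The top view shows the drawer handle at (159,292), the tongs with their bow at (453,335) and jaws at (445,247) and (476,250), and the white tablet at (313,243). Candidates for the tablet:
- (372,220): blue, on a terracotta dish. This fits.
- (298,189), (426,226), (405,277): red decoys.
- (392,145): turquoise decoy.
- (346,165): the cup.

Next I'll measure these and confirm with a crop.

```bash
cat >> h.py <<'E'
def blobs(im,lo,hi,box,amin=8):
    x0,y0,x1,y1=box
    hsv=cv2.cvtColor(im["img"],cv2.COLOR_BGR2HSV)
    m=cv2.inRange(hsv,np.array(lo),np.array(hi)); k=np.zeros_like(m); k[y0:y1,x0:x1]=m[y0:y1,x0:x1]
    n,_,st,c=cv2.connectedComponentsWithStats(k)
    return [(c[i],st[i]) for i in range(1,n) if st[i,4]>=amin]
def show(nm,im,lo,hi,box,z,amin=8):
    for c,s in blobs(im,lo,hi,box,amin):
        print(nm,c.round(1),s.tolist(),plane(im,[c],z)[0].round(1))
E
python3 - <<'E'
from h import *
t=robot.get_image("top"); s=robot.get_image("side")
G=((45,120,50),(75,255,255)); B=((100,120,60),(125,255,255)); T=((3,90,50),(14,220,200)); Rd=((0,200,120),(10,255,255))
show("green t",t,*G,(430,230,500,350),13); show("green s",s,*G,(295,335,430,410),13)
show("blue t",t,*B,(355,200,395,240),32); show("blue s",s,*B,(360,275,400,305),25)
show("dish t",t,*T,(285,200,395,265),14,100); show("dish s",s,*T,(300,245,402,305),14,100)
W=((0,0,130),(180,70,255)); show("white t",t,*W,(303,234,323,252),32)
show("red t",t,(0,180,90),(5,255,255),(285,180,440,290),18,20)
show("handle t",t,(0,0,0),(180,255,115),(130,284,190,300),62)
a=cv2.resize(t["img"][190:350,340:500],None,fx=3.7,fy=3.7,interpolation=cv2.INTER_CUBIC)
cv2.imwrite("pics/crop_t.png",a)
b=cv2.resize(t["img"][225:305,100:210],None,fx=7,fy=7,interpolation=cv2.INTER_CUBIC)
cv2.imwrite("pics/crop_d.png",b)
for n,uv in(("handle ends",[[137,292],[182,292]]),("unit top front",[[112,233],[199,236]])):
    print(n,plane(t,uv,62 if n[0]=='h' else 100).round(1))
print(plane(s,[[216,176],[237,192]],62).round(1))
E
```

```text
green t [444.5 247.7] [444, 243, 2, 10, 19] [ 582.3 -263.3   13. ]
green t [475.8 251.6] [475, 247, 3, 10, 17] [ 574.6 -331.8   13. ]
green t [446.  284.7] [445, 278, 3, 14, 41] [ 501.7 -264.8   13. ]
green t [468.2 286.6] [467, 281, 4, 13, 32] [ 498. -313.   13.]
green t [452.4 333.8] [447, 327, 12, 15, 131] [ 397.  -276.3   13. ]
blue t [371.4 219.7] [365, 213, 14, 14, 153] [ 638.9 -101.9   32. ]
blue s [375.9 282.2] [370, 278, 13, 10, 98] [641.9 -99.9  25. ]
dish t [373.9 219.8] [356, 202, 36, 36, 795] [ 642.3 -109.1   14. ]
dish t [310.5 243.6] [293, 226, 37, 36, 846] [587.5  29.5  14. ]
dish s [323.7 261.5] [307, 248, 35, 25, 441] [583.   20.6  14. ]
dish s [379.4 291.9] [360, 277, 37, 27, 537] [ 638.9 -118.7   14. ]
white t [312.9 242.4] [307, 236, 13, 13, 133] [587.5  24.   32. ]
red t [297.9 189.5] [293, 184, 11, 12, 112] [707.4  59.1  18. ]
red t [426.1 226. ] [420, 220, 13, 13, 118] [ 629.1 -222.8   18. ]
red t [404.5 276.6] [399, 271, 12, 12, 117] [ 517.6 -174.4   18. ]
handle t [156.2 290.9] [130, 284, 56, 16, 630] [476.2 348.3  62. ]
handle ends [[473.1 388.6  62. ]
 [474.8 294.   62. ]]
unit top front [[590.8 436.6 100. ]
 [587.  256.  100. ]]
[[478.6 376.1  62. ]
 [497.5 290.3  62. ]]
```

View pics/crop_t.png

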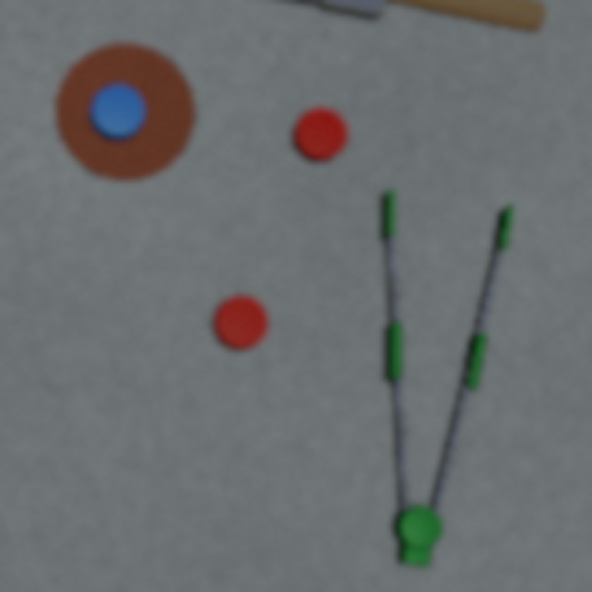

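View pics/crop_d.png

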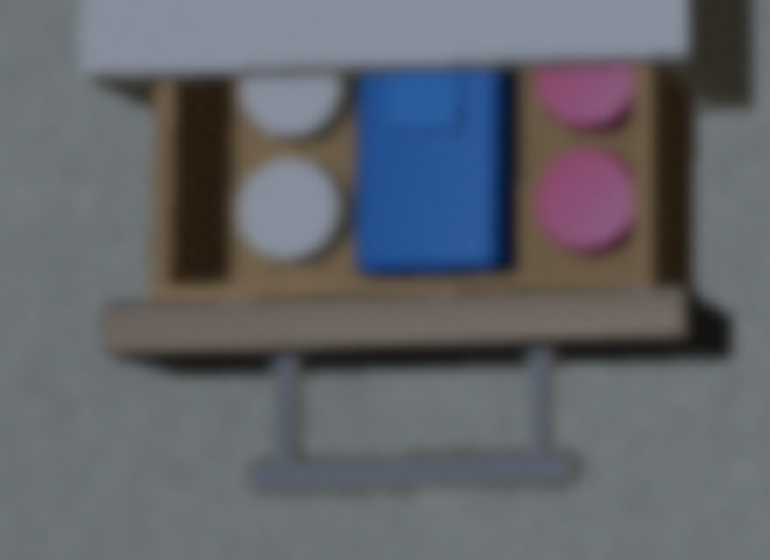

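The crops confirm it: the blue tablet on the terracotta dish is at (371,220), with the tongs' flats at (446,285) and (468,287). The handle bar runs from (136,293) to (183,292). The flats-to-jaws distance measures 79 mm against 80 mm given, and the bar about 96 mm against 90 mm. Next I push the drawer.

Run:
```python
from h import *
print(robot.current_eef_rot(), robot.current_contact_force())
yaw=0.035; o=[np.pi,0,yaw]; d=np.array([np.cos(yaw),np.sin(yaw),0])
h=np.array([474,341,48.]); p=h-45*d
robot.move_gripper(0.0)
robot.move_ptp(p+[0,0,100],o); robot.move_linear(p)
hit=robot.move_linear(p+170*d,speed=60,f_stop=15)
q=np.array(robot.current_tcp_pos()); print(hit,q,robot.current_contact_force(),robot.current_t())
robot.sleep(.3)
robot.move_linear(q-40*d); robot.move_linear(q-40*d+[0,0,150])
t=robot.get_image("top"); cv2.imwrite("pics/d1.png",cv2.resize(t["img"][120:300,90:250],None,fx=3.3,fy=3.3))
print(robot.current_t())
```

```text
[-3.14047236e+00 -2.33990886e-04  2.80179248e+00] [ 0.2284286  -0.85976334 -0.13666573]
True [527.46751635 342.62660251  47.10959734] [-0.67923279  0.30983136  0.30139376] 6.0167
7.925
```

View pics/d1.png

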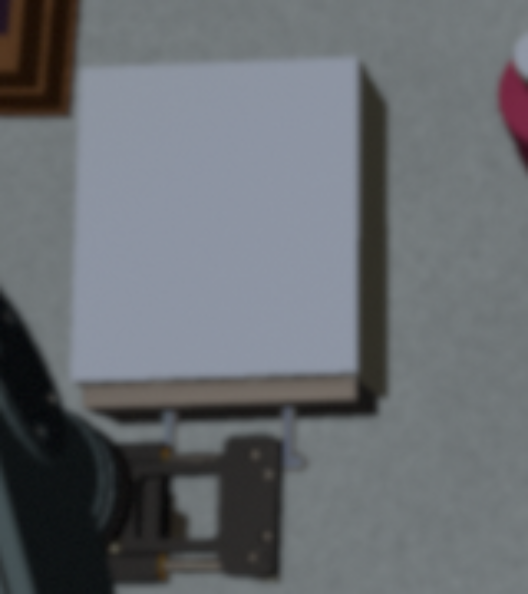

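The drawer looks shut: its front sits against the unit, at rows 380-405 of the crop. The residual force was about 0, though, so I'll push once more to check that it stops at the same place.

Run:
```python
from h import *
yaw=0.035; d=np.array([np.cos(yaw),np.sin(yaw),0])
q=np.array([527.5,342.6,48]); 
robot.move_linear(q-30*d+[0,0,0],speed=250)
hit=robot.move_linear(q+40*d,speed=40,f_stop=25)
e=np.array(robot.current_tcp_pos()); print(hit,e,robot.current_contact_force())
robot.sleep(.3); print(robot.current_tcp_pos(),robot.current_contact_force())
robot.move_linear(e-40*d,speed=250); robot.move_linear(e-40*d+[0,0,150],speed=250)
robot.move_gripper(0.95)
y=-0.113; o=[np.pi,0,y]
robot.move_ptp([500,-288.3,150],o)
print(robot.current_qpos(),robot.current_t())
t=robot.get_image("top"); s=robot.get_image("side")
show("green s",s,(40,80,25),(80,255,255),(295,335,430,410),13,5)
r=cv2.resize(t["img"][120:300,90:250],None,fx=3.3,fy=3.3)
l=cv2.resize(s["img"][320:420,280:440],None,fx=2.5,fy=2.5)
c=np.zeros((600,528+0,3),np.uint8); 
cv2.imwrite("pics/c2.png",np.hstack([r[:,:400],cv2.copyMakeBorder(l,0,r.shape[0]-l.shape[0],0,0,0)]))
```

```text
True [527.23529017 342.29112533  47.08869085] [-1.02749524  0.27374331 -0.09600296]
[526.63327717 342.20708065  46.72841819] [-0.23597259 -0.71651839  0.15211819]
[-7.14700675e-01  3.59830358e-01  1.56709064e+00  2.96875793e-04
  1.21460476e+00  9.67790782e-01] 14.6667
green s [396.8 348.3] [392, 346, 10, 5, 14] [ 586.2 -259.1   13. ]
green s [362.5 365.2] [356, 362, 13, 8, 30] [ 507.3 -259.2   13. ]
green s [414.4 375.4] [409, 374, 12, 4, 18] [ 578.5 -328.    13. ]
green s [373.5 384.9] [366, 382, 15, 6, 30] [ 501.1 -306.9   13. ]
green s [316.2 394.3] [307, 388, 18, 13, 146] [ 399.8 -271.2   13. ]
```

View pics/c2.png

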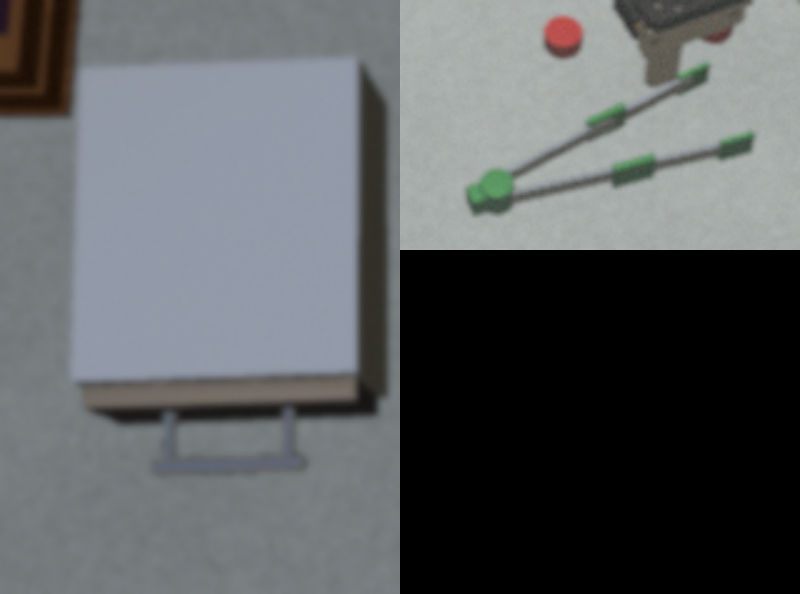

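The second push stopped at the same spot, so the drawer is shut. The tongs lie unmoved; both views put their origin at about (500,-288) with yaw about -0.11. Next I grip and lift them.

Run:
```python
from h import *
robot.move_linear([500,-288,40],speed=200)
print(robot.move_linear([500,-288,4],speed=60,f_stop=8),robot.current_tcp_pos())
robot.move_gripper(0.515); robot.sleep(.2)
print(robot.current_gripper_width()*93,robot.current_finger_force())
robot.move_linear([500,-288,90],speed=80); robot.sleep(.3)
print(robot.current_gripper_width()*93,robot.current_finger_force(),robot.current_tcp_pos(),robot.current_contact_force(),robot.current_t())
t=robot.get_image("top"); s=robot.get_image("side")
for n,i,b,z in(("t",t,(420,200,520,360),108),("s",s,(280,270,450,410),108)):show(n,i,(40,80,25),(80,255,255),b,z,5)
r=cv2.resize(t["img"][200:360,400:520],None,fx=3,fy=3); l=cv2.resize(s["img"][260:420,280:420],None,fx=3,fy=3)
cv2.imwrite("pics/lift.png",np.hstack([r,l]))
```

```text
False [ 500.02577038 -288.0227301     3.87779843]
47.96638520357736 4.418595609313343
48.31764294287835 3.8045810673065716 [ 499.87400959 -287.90236007   89.67914324] [ 0.70105257 -0.06017917  0.15882334] 18.7667
t [456.4 241.8] [455, 236, 4, 13, 34] [ 580.6 -267.2  108. ]
t [485.9 240.7] [484, 239, 5, 4, 11] [ 583.6 -327.5  108. ]
s [404.1 320.3] [401, 319, 7, 4, 10] [ 586.6 -270.3  108. ]
s [357.8 340.2] [357, 339, 3, 3, 6] [ 489.2 -266.3  108. ]
s [421.2 343.1] [419, 342, 5, 3, 9] [ 582.4 -328.6  108. ]
s [368.5 357. ] [367, 356, 4, 3, 8] [ 485.6 -306.8  108. ]
s [315.  366.1] [306, 360, 18, 13, 160] [ 396.1 -276.8  108. ]
```

View pics/lift.png

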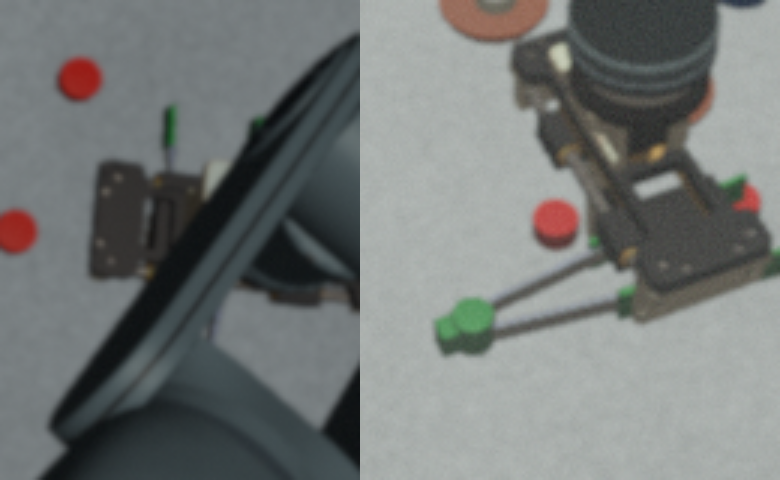

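The picture shows the tongs lifted level, with the bow at about (475,325) of the montage and both jaws visible. The jaw midpoint measures (582,-297), as expected. Next I carry them above the tablet and check.

Run:
```python
from h import *
o=[np.pi,0,0.0]
robot.move_linear([559.5,-102,90],o,speed=130); robot.sleep(.3)
print(robot.current_gripper_width()*93,robot.current_finger_force(),robot.current_tcp_pos(),robot.current_eef_rot(),robot.current_t())
t=robot.get_image("top"); s=robot.get_image("side")
for n,i,b,z in(("t",t,(340,160,430,330),108),("s",s,(250,200,430,350),108)):show(n,i,(40,80,25),(80,255,255),b,z,5)
r=cv2.resize(t["img"][170:330,320:440],None,fx=3,fy=3); l=cv2.resize(s["img"][200:360,280:420],None,fx=3,fy=3)
cv2.imwrite("pics/above.png",np.hstack([r,l]))
```

```text
47.907658381267645 3.804629644364468 [ 559.46199286 -102.35274134   90.01708041] [ 3.14153975e+00 -4.53843998e-05 -5.38499720e-04] 20.8167
t [375.2 299.9] [369, 296, 12, 10, 86] [ 461.8 -102.6  108. ]
s [335.3 263.7] [332, 262, 7, 5, 21] [553.  -80.1 108. ]
s [387.2 264. ] [385, 263, 6, 3, 9] [ 642.2 -133.4  108. ]
s [343.8 278. ] [343, 277, 3, 3, 6] [ 547.1 -122.7  108. ]
s [297.4 289.1] [289, 284, 17, 12, 122] [ 454.7 -103.   108. ]
```

View pics/above.png

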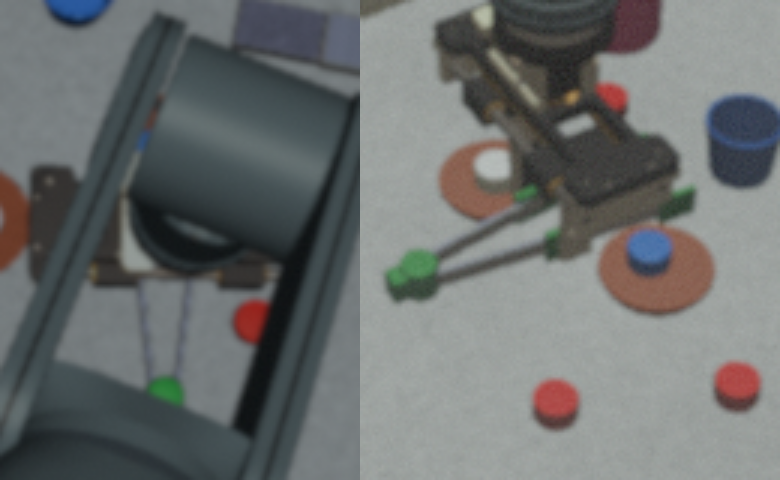

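The tongs are level, with the bow at (461,-103) on their axis. The tablet sits between the jaw lines, below them. Next I descend, close and lift.

Run:
```python
from h import *
print(robot.move_linear([559.5,-102,50],speed=80), robot.move_linear([559.5,-102,20.5],speed=35,f_stop=6), robot.current_tcp_pos())
s=robot.get_image("side"); l=cv2.resize(s["img"][220:350,280:420],None,fx=4,fy=4)
robot.move_gripper(0.2); robot.sleep(.3)
print(robot.current_gripper_width()*93,robot.current_finger_force(),robot.current_t())
s=robot.get_image("side"); l2=cv2.resize(s["img"][220:350,280:420],None,fx=2.5,fy=2.5)
cv2.imwrite("pics/close.png",np.hstack([cv2.resize(l,(350,325)),l2]))
```

```text
False False [ 559.69141178 -102.07005994   20.65287392]
35.124621679959645 29.97933715581894 23.2833
```

View pics/close.png

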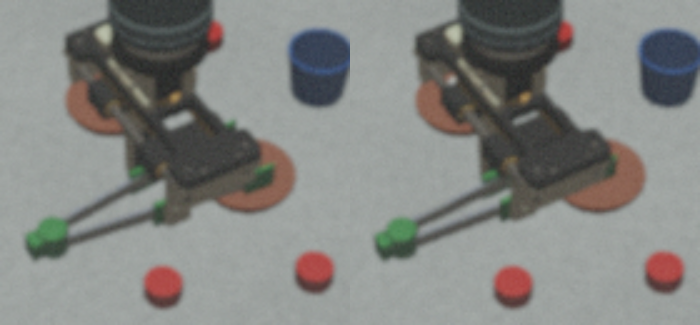

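The jaws have closed on the tablet: flats 35 mm apart, 30 N on the pads. Next I lift it.

Run:
```python
from h import *
robot.move_linear([559.5,-102,60],speed=40); robot.sleep(.3)
robot.move_linear([559.5,-102,180],speed=60); robot.sleep(.8)
print(robot.current_gripper_width()*93,robot.current_finger_force(),robot.current_tcp_pos(),robot.current_t())
s=robot.get_image("side"); t=robot.get_image("top")
show("blue s",s,(100,120,60),(125,255,255),(330,150,440,330),190,5)
cv2.imwrite("pics/fin.png",cv2.resize(s["img"][160:330,270:440],None,fx=3.4,fy=3.4))
```

```text
35.00713971125138 29.975749254226685 [ 559.51870895 -102.00151193  180.00690455] 27.725
blue s [401.  246.2] [399, 245, 5, 3, 6] [ 640.3 -173.3  190. ]
blue s [409.5 247.9] [406, 247, 8, 3, 12] [ 651.2 -185.3  190. ]
```

View pics/fin.png

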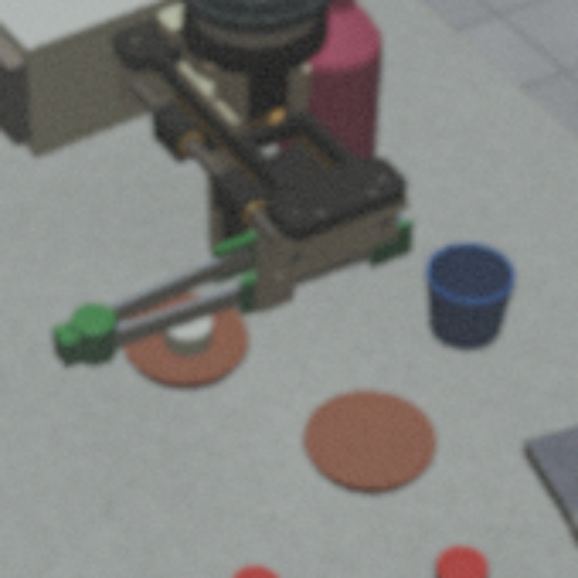

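The dish at (370,440) is empty. The jaw at (393,240) hides the tablet, but the flats are stopped at 35 mm, well short of the 25 mm end stop, so it is held at about 173 mm. I'm handing in.

```bash
python3 -c "
from bench import robot
print(robot.hand_in())"
```

```text
the job is handed in; nothing more can be done
None
```

The job is handed in; no verdict was returned: the drawer is shut and the tongs hold the blue tablet about 17 cm above the worktop, judged by the empty dish and jaws stopped at tablet width, as the jaw hid the tablet from view.

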